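# Weigh a hatchet head on the trip balance

## Task

The hatchet head on the balance's left pan has to be weighed so that a handle can be made to suit it. Set the large brass weight down gently on the empty right pan, add the small one as well only if the large weight and the sliding poise together cannot balance the head, then nudge the poise along its bar with one finger, without squeezing it, until the beam stays level by itself with the pointer on the centre mark. Handle the balance gently, do not drop or press weights onto the pan or jam the poise against the end of its bar, and leave the hatchet head and the other things on the bench alone.

Things in the scene. Friction and masses are not known exactly. Their poses are not given: they have to be found in the camera images.
- balance: Fixed cast-iron trip balance, base 190 x 285 mm. Origin: on the bench under the knife edge; x away from the robot at yaw 0, y towards the left pan, z up. Pans 120 mm left (hatchet head) and right (weights), kept flat by a parallel linkage as they rise and fall. The poise bar, part of the beam, lies along y at x = -105 mm, 75 mm up when level. A scale plate stands at x = 34 mm, 188 mm high.
- knife_edge (a point): The beam's pivot, 75 mm above the balance's origin, axis along the balance's x. Free beam: 0.4 N m/rad x beam angle (positive: right pan down) = 9.81 x [0.120 m x (weights on right pan - hatchet head, kg) + 0.250 kg x poise distance, m]. 1 mm of poise = 2.08 g on the right pan = 0.006 rad. More than 20 g from balance it leans on a stop.
- pointer_tip (a point): Top end of the thin pointer that stands up from the beam in front of the scale plate, 109 mm above the pivot; on the broad (3 mm) centre mark, balance y = 0, when the beam is level. It swings right (-y) as the right pan goes down: balance y = -109 mm x beam angle; at the rubber stops (0.06 rad) 6.5 mm to a side. The beam is damped; let go, it settles in about 2 s.
- poise: Brass sliding weight, 250 g, astride the bar, 34 x 30 x 36 mm (x, y along the bar, z). Origin: in the bar's middle line; axes as the balance's, tilting with the beam. Slides from distance 0 (in front of the pivot, balance y = 0) to 105 mm towards the right pan (y = -105 mm) with about 0.8 N friction; stays where it is left. The bar does not give sideways.
- poise_tab (a point): Middle of the poise's upright grip tab, 36 mm above the poise's origin: 12 mm wide along the bar (y), 18 mm across it (x), from 18 to 49 mm above the poise's origin; the poise's broad shoulder is below it. Nudge it along the bar with one finger on its side face, not squeezed; a hand on the poise holds the beam, so back off to read it.
- weight_pan: Right pan, a steel dish 131 mm across, flat floor 114 mm across, rim 5 mm above the floor. Origin: its linkage pin, on the pan's axis; the floor is 27 mm above the origin (102 mm above the bench when level, 109 mm when up at its stop). It gives way when pressed hard enough to tip the beam: the force needed at the pan shows how much weight is lacking.
- hatchet_head: Black forged hatchet head without handle, 86 x 124 x 24 mm, lying flat on the left (part) pan. Weighs somewhere between 530 and 880 g. Origin: centre of its underside. To be left where it lies.
- weight_500: Large brass weight, 500 g: cylinder 43 mm across and 38 mm high, with a neck and a knob 24 mm across above it, 59 mm high in all. Origin: centre of its underside, z up. Stands in one of the recesses of the weight block.
- weight_200: Small brass weight, 200 g: cylinder 32 mm across and 28 mm high, with a neck and a knob 18 mm across above it, 49 mm high in all. Origin: centre of its underside, z up. Stands in the other recess of the weight block.
- weight_block: Fixed block of dark wood, 75 x 155 x 24 mm, with two round recesses 48 mm across and 8 mm deep at y = +38 and -38 mm (which weight stands in which changes). Origin: centre of its underside.
- spoon_cherry: Dark wooden spoon, 189 x 43 x 15 mm, lying in front of the balance. Bystander. Origin: centre of its underside.
- tape_measure: Yellow pocket tape measure, 90 x 32 x 62 mm, standing at the right rear. Bystander. Origin: centre of its underside.
- leather_pouch: Brown leather pouch, 100 x 74 x 33 mm, lying behind the balance. Bystander. Origin: centre of its underside.

How it is judged:
By the outcome, as a careful person would: the job done as asked, in the order asked, and still so for the second after the job is handed in, with the robot touching nothing.
It also fails if it takes over 72 s, if anything falls off the work surface, if the arm or the gripper's body presses on something with over 40 N, if the wrist force passes 120 N, or if a joint passes its speed limit or range.

## Robot

A 6-joint arm with a two-finger parallel gripper is mounted at the origin on a cart in front of the work surface, level with it; the furniture and walls round the work are solid. World frame = base frame: x ahead of the robot, y to its left, z up, the work surface at z = 0. Lengths are in m, angles in rad, forces in N, time in s.
With the tool pointing down it reaches from about 0.35 to 0.725 m from the base axis. Payload 4.3 kg.
Tool frame: the origin (TCP) lies at the very end of the fingers, on their centre line; the grasp point (between the pads) lies 19 mm behind it; z points along the fingers, y is the line along which they close (so a half turn about z gives the same grasp; the last joint's range is limited). The gripper opens to 85 mm and grips with 20 to 120 N. Pads are 22 mm wide; open, the fingers measure 114 mm over their backs; the gripper's body (76 mm by 85 mm) begins 54 mm behind the grasp point. The pads swing forward as they close: fully open they stand 13 mm farther back than shut.
Start: joints at [-1.344, 0.377, 0.081, 1.274, 0, 1.46], TCP at [0.19, -0.543, 0.231] pointing down, gripper open.
Joint ranges: [-2.72, 2.72], [-0.84, 1.66], [-1.02, 1.22], [-1.77, 2.12], [-1.37, 1.28], [-3.14, 3.14]. Speed limits (rad/s): [2.57, 2.57, 3.14, 3.14, 3.14, 3.14].

## Interface

Orientations are given as a unit quaternion [w, x, y, z].
In Python, from plant import manip gives the robot as it stands.
- The arm moves only by the tool jog_arm, never from a script. Its arguments are lists of equal length, an entry for each row: "offset": the shift along the tool's x, y, z in units of 50 mm (1.0 is 50 mm), a list of three; "delta_rot": the turn, a rotation vector about the tool's x, y, z in units of 0.12 rad (1.0 is 0.12 rad), a list of three; "claw": the opening, from 0 (shut) to 1 (fully open). In form: {"offset": [[x, y, z], ...], "delta_rot": [[ax, ay, az], ...], "claw": [claw, ...]}. A call has 1 to 5 rows; each row shifts and turns the commanded pose from where the row before left it, along the tool's axes as they then stand; what a row does not reach is not made up. A row lasts 1/8 s, in which the tool goes at most 62.5 mm and 10.7 degrees, less where a joint would pass 70% of its speed; a pose out of reach is approached as far as the arm can. A call with a number of a shift or a turn outside -1 to 1 is refused whole. A call with a gripper value outside its range is refused whole. The fingers move at their own pace and stop on an object; "grip_force" is the grip in N (left out, the last holds). Time passes only in rows, so rows that do not move let the fingers close. It gives the time, the measured TCP pose, the force, the opening and the grip force at its end, in the units of the state.
- manip.get_state(): the state, without advancing time (a new reading comes with each control period).
- manip.snapshot(name): name is "scene" or "side" or "wrist"; returns (picture, depth): 384x512x3 uint8, red, green, blue; 384x512 float32, m along the optical axis (not along the pixel's ray), 0 where there is no reading.
- manip.camera_model(name): a dict with "fov_y" (degrees; the focal length in pixels is half the picture's height over the tangent of half this angle, whatever the lens; pixels are square), "cx", "cy" (the principal point, pixels), "rvec" (rotation vector, rad) and "tvec" (3), from world to camera coordinates, as OpenCV has them. Camera axes: x right, y down, z forward; pixel columns grow to the right and rows downward; lengths in m; the calibration is good to about 2 mm. A picture is of the moment at which its call begins: read the wrist's pose just before it. camera_model takes no time and is no camera call; for the wrist camera it gives the pose at the moment of the call.
- manip.sign_off(): hands the job in; it is judged then, once.
Trained networks look in the newest picture that a camera, given by its name, has taken for a name from the list of things; names that differ only in an ending like _2 or _b are one class to them, and where a whole thing is asked for, a point or a joint stands for the part that bears it (a point fixed in the world has none). Each returns a list of dicts, best first, with "score" (0 to 1); they miss things now and then, are a little off and sometimes report something else, mostly with a low value. They report only what shows in the picture. A call takes as long as a camera call.
- manip.spot_in(query, camera): "centre" ([x, y, z] in m, in world coordinates, good to about 4 mm: the middle of the surface that is visible of it).
The state is a dict: "time": time; "q": joint angles; "joint_vel": joint speeds; "joint_torque": joint torques, N m; "eef_pos": TCP position; "eef_rot": TCP orientation; "contact_force": force on the tool from outside, world axes, zero at the start; "wrist_torque": the same for the moment, N m; "finger_gap": finger opening in m; "grasp_force": force on a finger pad.
Only numpy, scipy, OpenCV 4.12 (cv2) and the standard library are available. Lean on these libraries where they do the work, as an engineer would, in place of code of your own. Each camera call takes 0.05 s, during which the arm holds its last target. There are 200 camera calls.

## Working session

There is one attempt and no reset: what is moved stays moved. The work goes in short steps, Python scripts to look and compute and a tool call to move; the robot and the scene stay as the last step left them, time stands still between calls to the robot, and variables do not carry over. Pictures are saved under pics/ and viewed, at most 10 in all, crops included, and the job is handed in when it is done.

Besides the shell and the picture viewer there is one more tool, called after ">>>" in YAML: its name, and indented under it one key for each argument. jog_arm: Moves the arm, as the interface text tells. Its arguments: {"type":"object","properties":{"offset":{"type":"array"},"delta_rot":{"type":"array"},"claw":{"type":"array"},"grip_force":{"type":"number"}},"required":["offset","delta_rot","claw"]}

```bash
mkdir -p pics; cat > h.py <<'E'
from plant import manip
import numpy as np, cv2
from scipy.spatial.transform import Rotation as R
def cam(n):
    m=manip.camera_model(n); f=192/np.tan(np.radians(m['fov_y'])/2)
    return f,m['cx'],m['cy'],cv2.Rodrigues(np.array(m['rvec'],float))[0],np.array(m['tvec'],float).ravel()
def unproj(c,u,v,d):
    f,cx,cy,Rm,t=c; p=np.stack([(u-cx)/f*d,(v-cy)/f*d,d],-1); return (p-t)@Rm
def proj(c,P):
    f,cx,cy,Rm,t=c; p=Rm@np.array(P)+t; return f*p[0]/p[2]+cx, f*p[1]/p[2]+cy
def st():
    s=manip.get_state(); print('t',round(s['time'],2),'p',np.round(s['eef_pos'],4),'q',np.round(s['eef_rot'],4),'F',np.round(s['contact_force'],2),'gap',round(s['finger_gap'],4)); return s
def save(n,name,box=None,k=1):
    p,d=manip.snapshot(n); q=p[...,::-1]
    if box: q=q[box[1]:box[3],box[0]:box[2]]
    cv2.imwrite('pics/'+name,cv2.resize(q,None,fx=k,fy=k,interpolation=cv2.INTER_CUBIC)); return p,d
E
python3 - <<'E'
from h import *
s=st(); print(R.from_quat(s['eef_rot'],scalar_first=True).as_matrix().round(3), np.round(s['q'],3))
a,_=save('scene','s0.png'); b,_=save('side','d0.png')
cv2.imwrite('pics/both.png',cv2.resize(np.hstack([a,b])[...,::-1],(800,300)))
for n in ['scene','side']:
  f,cx,cy,Rm,t=cam(n); print(n,round(f),'cam at',(-Rm.T@t).round(3),'fwd',Rm[2].round(2))
  for q in ['balance','knife_edge','pointer_tip','poise','poise_tab','weight_pan','hatchet_head','weight_500','weight_200','weight_block','spoon_cherry']:
    print(q,[(np.round(r['centre'],3).tolist(),round(r['score'],2)) for r in manip.spot_in(q,n)[:2]])
E
```

```text
t 0.0 p [ 0.1899 -0.5421  0.2304] q [-1.000e-03  9.859e-01  1.676e-01 -1.000e-04] F [-0.19 -0.45  0.22] gap 0.0856
[[ 0.944  0.33  -0.   ]
 [ 0.33  -0.944  0.002]
 [ 0.    -0.002 -1.   ]] [-1.344  0.378  0.08   1.274 -0.     1.461]
scene 496 cam at [-0.454  0.346  0.87 ] fwd [ 0.76 -0.37 -0.54]
balance [([0.579, 0.0, 0.078], 0.91)]
knife_edge [([0.582, 0.007, 0.074], 0.6)]
pointer_tip [([0.576, 0.007, 0.092], 0.75)]
poise [([0.559, -0.317, 0.052], 0.6)]
poise_tab []
weight_pan [([0.612, -0.156, 0.106], 0.65)]
hatchet_head [([0.58, 0.056, 0.119], 0.72), ([0.535, -0.358, 0.024], 0.22)]
weight_500 [([0.557, -0.319, 0.05], 0.82), ([0.548, -0.396, 0.046], 0.55)]
weight_200 [([0.557, -0.319, 0.05], 0.82), ([0.548, -0.396, 0.046], 0.55)]
weight_block [([0.534, -0.36, 0.024], 0.57)]
spoon_cherry [([0.366, 0.045, 0.014], 0.7)]
side 445 cam at [ 0.329 -1.122  0.53 ] fwd [ 0.24  0.9  -0.36]
balance [([0.55, -0.141, 0.032], 0.7)]
knife_edge [([0.551, -0.143, 0.027], 0.83)]
pointer_tip []
poise [([0.476, -0.126, 0.097], 0.81), ([0.562, -0.336, 0.051], 0.2)]
poise_tab [([0.474, -0.131, 0.096], 0.63), ([0.552, -0.14, 0.029], 0.2)]
weight_pan [([0.586, -0.18, 0.109], 0.67)]
hatchet_head [([0.577, 0.037, 0.113], 0.85)]
weight_500 [([0.549, -0.404, 0.041], 0.88), ([0.562, -0.331, 0.053], 0.84)]
weight_200 [([0.549, -0.404, 0.041], 0.88), ([0.562, -0.331, 0.053], 0.84)]
weight_block [([0.547, -0.411, 0.024], 0.79), ([0.552, -0.14, 0.027], 0.52)]
spoon_cherry [([0.361, 0.009, 0.012], 0.8)]
```

View pics/s0.png

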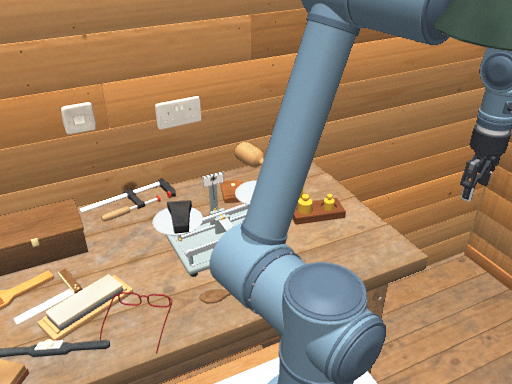

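View pics/d0.png

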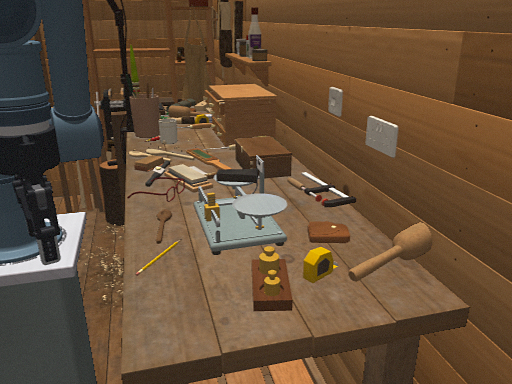

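The scene picture shows the balance at about (215,230), mostly behind the arm, with the block and its weights at (318,208). The side picture shows the right pan at (262,204), the poise at (211,207), the large weight at (269,262) and the small one at (272,285). I'll refine these with depth.

```bash
python3 - <<'E'
from h import *
p,d=manip.snapshot('side'); c=cam('side')
v,u=np.mgrid[:384,:512]; P=unproj(c,u,v,d.astype(float)); ok=d>0
def sel(lo,hi): 
    m=ok&np.all((P>lo)&(P<hi),-1); return m
np.set_printoptions(suppress=True,precision=4)
# pan: 
m=sel([.48,-.27,.095],[.72,-.06,.125]); m[:, :232]=0; Q=P[m]; print('pan n',len(Q),Q.min(0),Q.max(0),np.median(Q,0))
pl=np.c_[Q[:,:2],np.ones(len(Q))]; print('plane',np.linalg.lstsq(pl,Q[:,2],rcond=None)[0])
def circ(X):
    A=np.c_[2*X,np.ones(len(X))]; s=np.linalg.lstsq(A,(X**2).sum(1),rcond=None)[0]; return s[:2],np.sqrt(s[2]+s[:2]@s[:2])
cs=cv2.findContours(m.astype('u1'),cv2.RETR_EXTERNAL,cv2.CHAIN_APPROX_NONE)[0]; k=max(cs,key=len)[:,0]
print('circle',circ(P[k[:,1],k[:,0]][:,:2]))
# weights
for n,y0,y1,z0 in [('big',-.37,-.27,.03),('small',-.45,-.37,.03)]:
    for za in np.arange(z0,.09,.01):
        Q=P[sel([.50,y0,za],[.62,y1,za+.01])]
        if len(Q)>4: print(n,round(za,3),len(Q),Q.min(0),Q.max(0), circ(Q[:,:2]))
Q=P[sel([.45,-.48,.018],[.65,-.26,.028])]; print('block top',cv2.minAreaRect(Q[:,:2].astype('f4')))
# poise
Q=P[sel([.42,-.2,.085],[.52,-.06,.15])]; print('poise',len(Q),Q.min(0),Q.max(0))
Q=P[sel([.42,-.2,.100],[.52,-.06,.15])]; print('tab',len(Q),Q.min(0),Q.max(0),Q.mean(0))
# base
Q=P[sel([.40,-.22,.012],[.75,.2,.035])]; print('base',cv2.minAreaRect(Q[:,:2].astype('f4')),len(Q))
Q=P[sel([.50,-.1,.14],[.75,.1,.25])]; print('plate',len(Q),Q.min(0),Q.max(0))
cv2.imwrite('pics/d1.png',cv2.resize(p[150:310,180:350,::-1],None,fx=3.5,fy=3.5,interpolation=cv2.INTER_CUBIC))
E
```

```text
pan n 1044 [ 0.5199 -0.246   0.095 ] [ 0.6491 -0.0601  0.125 ] [ 0.5874 -0.1737  0.1094]
plane [-0.0002  0.006   0.111 ]
circle (array([ 0.5921, -0.158 ]), np.float64(0.07255486312253447))
big 0.03 73 [ 0.5448 -0.3467  0.0302] [ 0.5839 -0.3242  0.0399] (array([ 0.5661, -0.3247]), np.float64(0.020918102913174592))
big 0.04 79 [ 0.5446 -0.3477  0.0401] [ 0.5841 -0.3254  0.0499] (array([ 0.566 , -0.3254]), np.float64(0.020553541091864136))
big 0.05 160 [ 0.5447 -0.349   0.05  ] [ 0.5869 -0.3056  0.0593] (array([ 0.5654, -0.3275]), np.float64(0.015618514892872047))
big 0.06 30 [ 0.5548 -0.341   0.0601] [ 0.5774 -0.3211  0.0699] (array([ 0.5655, -0.3266]), np.float64(0.010240475829470866))
big 0.07 55 [ 0.5547 -0.3385  0.0703] [ 0.5771 -0.3153  0.0762] (array([ 0.5656, -0.3269]), np.float64(0.00835474031380599))
small 0.03 66 [ 0.5348 -0.4167  0.0302] [ 0.564  -0.3992  0.04  ] (array([ 0.5498, -0.4015]), np.float64(0.014048686336194563))
small 0.04 117 [ 0.5354 -0.4164  0.04  ] [ 0.5657 -0.3891  0.0496] (array([ 0.55  , -0.4023]), np.float64(0.011323008401933446))
small 0.05 24 [ 0.5421 -0.4086  0.0502] [ 0.5558 -0.4011  0.0597] (array([ 0.5496, -0.4028]), np.float64(0.005203537559697656))
small 0.06 39 [ 0.5423 -0.4092  0.06  ] [ 0.5575 -0.3959  0.0659] (array([ 0.5497, -0.4022]), np.float64(0.00552544912431874))
block top ((0.5836607217788696, -0.3695724606513977), (0.15823931992053986, 0.12764298915863037), 76.98291015625)
poise 240 [ 0.4613 -0.1999  0.0851] [ 0.52   -0.1081  0.1284]
tab 95 [ 0.4692 -0.1868  0.1004] [ 0.52   -0.1129  0.1284] [ 0.4785 -0.1235  0.1148]
base ((0.5824864506721497, -0.009450078010559082), (0.29144856333732605, 0.45626673102378845), 7.455279350280762) 2757
plate 128 [ 0.6095 -0.0932  0.1405] [ 0.6257 -0.0307  0.1891]
```

View pics/d1.png

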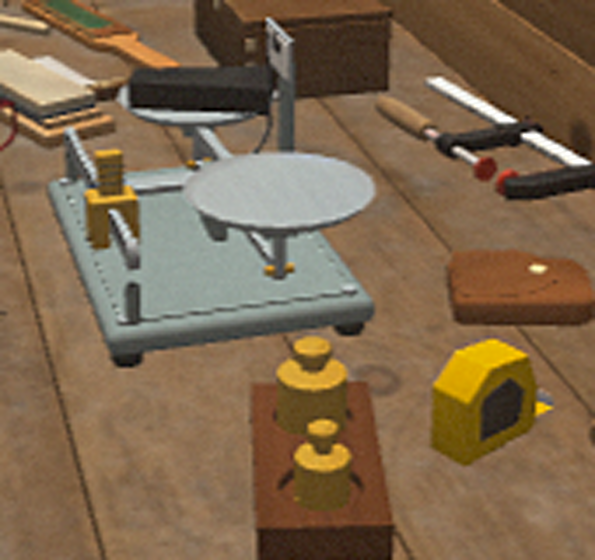

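```bash
cat >> h.py <<'E'
def plan(target,yaw=None,n=5):
    "rows to go to world target with tool-y azimuth yaw (deg); tool kept pointing down"
    s=st(); M=R.from_quat(s['eef_rot'],scalar_first=True).as_matrix(); d=(np.array(target)-s['eef_pos'])/n
    a=np.arctan2(M[1,1],M[0,1]); da=0 if yaw is None else (np.radians(yaw)-a+np.pi)%(2*np.pi)-np.pi
    print('az',np.degrees(a).round(2),'dz rot',-da/n/.12)
    T=M.copy(); print('offset',[ (np.round((R.from_euler('z',da/n*i).as_matrix()@M).T@d/.05,3)).tolist() for i in range(n)])
E
python3 - <<'E'
from h import *
plan([.566,-.326,.20],-11.6,10)
print([(np.round(r['centre'],3),r['score']) for r in (manip.snapshot('side') and manip.spot_in('tape_measure','side'))])
E
```

```text
t 1.25 p [ 0.19   -0.5427  0.2313] q [ 1.000e-04  9.859e-01  1.676e-01 -0.000e+00] F [ 1.3  -0.87 -0.33] gap 0.0856
az -70.7 dz rot -0.859619571443054
offset [[0.853, -0.161, 0.063], [0.865, -0.072, 0.063], [0.868, 0.018, 0.063], [0.861, 0.107, 0.063], [0.846, 0.195, 0.063], [0.821, 0.281, 0.063], [0.788, 0.364, 0.063], [0.746, 0.443, 0.063], [0.697, 0.518, 0.063], [0.64, 0.587, 0.063]]
[(array([ 0.665, -0.352,  0.036]), 0.87)]
```

>>> jog_arm:
  offset:
    - [0.85, -0.16, 0.06]
    - [0.865, -0.07, 0.06]
    - [0.87, 0.02, 0.06]
    - [0.86, 0.11, 0.06]
    - [0.845, 0.195, 0.06]
  delta_rot:
    - [0, 0, -0.86]
    - [0, 0, -0.86]
    - [0, 0, -0.86]
    - [0, 0, -0.86]
    - [0, 0, -0.86]
  claw: [0.8, 0.8, 0.8, 0.8, 0.8]

```text
time: 1.98
eef_pos: [0.3793, -0.434, 0.2163]
eef_rot: [0.0, 0.91, 0.415, 0.0]
contact_force: [0.8, -0.5, 0.1]
finger_gap: 0.0682
grasp_force: 0.0
```

>>> jog_arm:
  offset:
    - [0.82, 0.28, 0.06]
    - [0.79, 0.365, 0.06]
    - [0.745, 0.445, 0.06]
    - [0.7, 0.52, 0.06]
    - [0.64, 0.59, 0.06]
  delta_rot:
    - [0, 0, -0.86]
    - [0, 0, -0.86]
    - [0, 0, -0.86]
    - [0, 0, -0.86]
    - [0, 0, -0.86]
  claw: [0.8, 0.8, 0.8, 0.8, 0.8]

```text
time: 2.6
eef_pos: [0.5677, -0.3255, 0.2013]
eef_rot: [0.0, 0.774, 0.634, -0.0]
contact_force: [0.1, -0.6, 1.1]
finger_gap: 0.0685
grasp_force: 0.0
```

```bash
python3 - <<'E'
from h import *
plan([.566,-.326,.10],-11.6,2)
p,d=save('wrist','w0.png'); c=cam('wrist'); print('cam at',(-c[3].T@c[4]).round(3),c[3][2].round(2))
for q in ['weight_500','tape_measure']: print(q,[(np.round(r['centre'],3),round(r['score'],2)) for r in manip.spot_in(q,'wrist')])
v,u=np.mgrid[:384,:512]; P=unproj(c,u,v,d.astype(float)); 
for lo,hi in [((.53,-.37,.069),(.6,-.28,.082)),((.53,-.37,.045),(.6,-.28,.06))]:
  m=(d>0)&np.all((P>lo)&(P<hi),-1); Q=P[m]
  if len(Q): print(len(Q),Q.mean(0).round(4),Q.min(0).round(4),Q.max(0).round(4))
E
```

```text
t 2.6 p [ 0.5677 -0.3255  0.2013] q [ 2.000e-04  7.737e-01  6.335e-01 -0.000e+00] F [ 0.12 -0.62  1.05] gap 0.0685
az -11.38 dz rot 0.016216303630715394
offset [[-0.008, -0.016, 1.013], [-0.008, -0.016, 1.013]]
cam at [ 0.587 -0.244  0.343] [-0.06 -0.3  -0.95]
weight_500 [(array([ 0.57, -0.32,  0.05]), 0.93), (array([ 0.556, -0.392,  0.046]), 0.59)]
tape_measure [(array([ 0.67 , -0.331,  0.05 ]), 0.71)]
415 [ 0.5721 -0.3193  0.0722] [ 0.5606 -0.3311  0.0694] [ 0.5834 -0.3085  0.0752]
838 [ 0.5728 -0.316   0.0531] [ 0.5512 -0.3408  0.0452] [ 0.5931 -0.2989  0.0563]
```

View pics/w0.png

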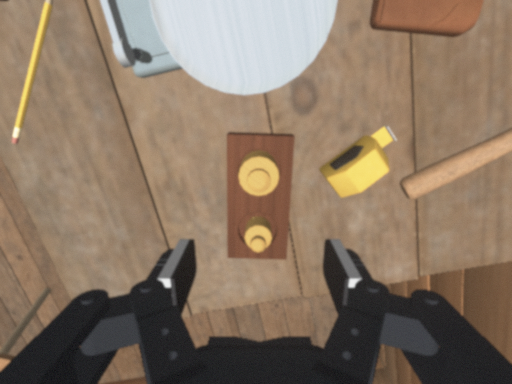

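Wrist view: the large weight is at (259,176) and the small one at (258,236), with the fingers straddling column 260. The tape measure at (357,170) is clear. I'll recheck the position now the arm has settled, and fit the pan.

```bash
python3 - <<'E'
from h import *
st();c=cam('wrist');p,d=manip.snapshot('wrist'); print('pp',c[:3])
v,u=np.mgrid[:384,:512]; P=unproj(c,u,v,d.astype(float)); 
def top(zlo,zhi,x0,x1,y0,y1):
  m=(d>0)&np.all((P>(x0,y0,zlo))&(P<(x1,y1,zhi)),-1); Q=P[m]; print(len(Q),Q.mean(0).round(4),Q.min(0).round(4),Q.max(0).round(4)); return Q,m
top(.069,.082,.53,.6,-.37,-.28)
Q,m=top(.06,.072,.52,.59,-.43,-.37)
Q,m=top(.1,.13,.5,.68,-.27,-.1)
cs=cv2.findContours(m.astype('u1'),cv2.RETR_EXTERNAL,cv2.CHAIN_APPROX_NONE)[0]; k=max(cs,key=len)[:,0]; k=k[(k[:,1]>3)]
X=P[k[:,1],k[:,0]][:,:2]; A=np.c_[2*X,np.ones(len(X))]; s=np.linalg.lstsq(A,(X**2).sum(1),rcond=None)[0]; print('pan',s[:2],np.sqrt(s[2]+s[:2]@s[:2]))
for P3 in [(.566,-.326,.075),(.55,-.402,.065)]: print(proj(c,P3))
b=manip.snapshot('side'); c2=cam('side'); 
print('fingers side vs wrist: tcp proj side',proj(c2,manip.get_state()['eef_pos']))
cv2.imwrite('pics/d2.png',cv2.resize(b[0][100:320,150:400,::-1],None,fx=2.6,fy=2.6,interpolation=cv2.INTER_CUBIC))
E
```

```text
t 2.75 p [ 0.5678 -0.3249  0.2006] q [-2.000e-04  7.739e-01  6.333e-01 -1.000e-04] F [-0.62 -0.37  0.81] gap 0.068
pp (np.float64(286.9773881957607), 259.22065355004185, 190.80956841794233)
430 [ 0.5676 -0.3233  0.0731] [ 0.5559 -0.3357  0.0692] [ 0.579  -0.3127  0.0763]
174 [ 0.5518 -0.3974  0.063 ] [ 0.5434 -0.407   0.0602] [ 0.5601 -0.3901  0.0658]
13581 [ 0.5803 -0.2058  0.1094] [ 0.5204 -0.2445  0.106 ] [ 0.6489 -0.1692  0.116 ]
pan [ 0.58586087 -0.17907235] 0.06491588260003782
(np.float64(257.6682792151253), np.float64(184.62008208401437))
(np.float64(257.27708224396224), np.float64(250.10011784899746))
fingers side vs wrist: tcp proj side (np.float64(269.24049875452476), np.float64(191.72900421788682))
```

View pics/d2.png

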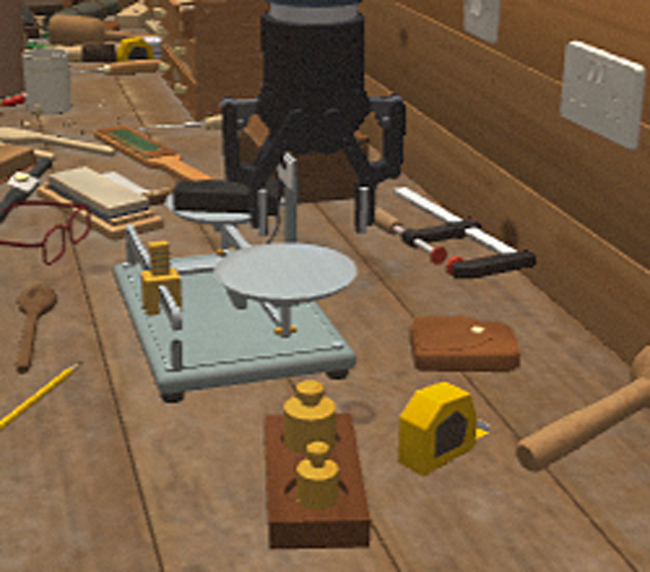

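The side view shows the gripper above and behind the weights, with nothing in the way of the descent. The estimates agree: weight at (0.567,-0.3245), pan centre at (0.5855,-0.180), pan floor at 0.109.

>>> jog_arm:
  offset:
    - [0, -0.02, 1]
    - [0, 0, 1]
    - [0, 0, 0.9]
    - [0, 0, 0.4]
    - [0, 0, 0.16]
  delta_rot:
    - [0, 0, 0]
    - [0, 0, 0]
    - [0, 0, 0]
    - [0, 0, 0]
    - [0, 0, 0]
  claw: [0.8, 0.8, 0.8, 0.8, 0.8]

```text
time: 3.48
eef_pos: [0.5634, -0.3265, 0.027]
eef_rot: [-0.001, 0.776, 0.631, -0.001]
contact_force: [-0.8, 0.2, 0.4]
finger_gap: 0.0686
grasp_force: 0.0
```

>>> jog_arm:
  offset:
    - [0, 0, 0]
    - [0, 0, 0]
    - [0, 0, 0]
    - [0, 0, 0]
    - [0, 0, 0]
  delta_rot:
    - [0, 0, 0]
    - [0, 0, 0]
    - [0, 0, 0]
    - [0, 0, 0]
    - [0, 0, 0]
  claw: [0.4, 0.3, 0.3, 0.3, 0.3]
  grip_force: 30

```text
time: 4.1
eef_pos: [0.5664, -0.3272, 0.0299]
eef_rot: [0.002, 0.775, 0.632, 0.0]
contact_force: [-1.0, -1.1, 6.9]
finger_gap: 0.0421
grasp_force: 31.8
```

>>> jog_arm:
  offset:
    - [0, 0, -0.2]
    - [0, 0, -0.6]
    - [0, 0, -1]
    - [0, 0, -1]
    - [0, 0, -0.7]
  delta_rot:
    - [0, 0, 0]
    - [0, 0, 0]
    - [0, 0, 0]
    - [0, 0, 0]
    - [0, 0, 0]
  claw: [0.3, 0.3, 0.3, 0.3, 0.3]

```text
time: 4.72
eef_pos: [0.5652, -0.3254, 0.2051]
eef_rot: [-0.0, 0.775, 0.632, 0.0]
contact_force: [1.0, -0.1, -4.7]
finger_gap: 0.0418
grasp_force: 32.1
```

```bash
python3 - <<'E'
from h import *
plan([.5855,-.180,.18],0,4)
p,d=manip.snapshot('side'); c=cam('side'); s=st()
v,u=np.mgrid[:384,:512]; P=unproj(c,u,v,d.astype(float)); e=s['eef_pos']
hs=cv2.cvtColor(p,cv2.COLOR_RGB2HSV)
m=(d>0)&np.all((P>e+[-.05,-.05,-.05])&(P<e+[.05,.04,.06]),-1)&(hs[...,1]>120)&(hs[...,0]>15)&(hs[...,0]<35)
Q=P[m]; print(len(Q),'rel',(Q.min(0)-e).round(4),(Q.max(0)-e).round(4),np.median(Q-e,0).round(4))
E
```

```text
t 4.72 p [ 0.5652 -0.3254  0.2051] q [-3.000e-04  7.747e-01  6.323e-01  2.000e-04] F [ 1.   -0.07 -4.74] gap 0.0418
az -11.55 dz rot -0.4201065416323267
offset [[0.733, -0.046, 0.126], [0.734, -0.009, 0.126], [0.734, 0.028, 0.126], [0.731, 0.065, 0.126]]
t 4.78 p [ 0.5667 -0.3266  0.2101] q [0.003  0.7747 0.6323 0.001 ] F [ 1.1  -0.47 -0.46] gap 0.042
552 rel [-0.023  -0.0213 -0.0182] [0.0189 0.0195 0.0404] [-0.0056 -0.0113  0.0106]
```

>>> jog_arm:
  offset:
    - [0.5, -0.04, 0]
    - [0.9, -0.06, 0]
    - [0.9, -0.06, 0.3]
    - [0.5, -0.04, 0.4]
    - [0.14, 0, 0.4]
  delta_rot:
    - [0, 0, 0]
    - [0, 0, 0]
    - [0, 0, 0]
    - [0, 0, 0]
    - [0, 0, 0]
  claw: [0.3, 0.3, 0.3, 0.3, 0.3]

```text
time: 5.4
eef_pos: [0.5831, -0.1759, 0.1451]
eef_rot: [-0.003, 0.774, 0.634, -0.001]
contact_force: [-0.5, 0.3, -5.2]
finger_gap: 0.0423
grasp_force: 32.1
```

>>> jog_arm:
  offset:
    - [0, 0, 0]
    - [0, 0, 0]
    - [0, 0, 0]
    - [0, 0, 0]
  delta_rot:
    - [0, 0, 0]
    - [0, 0, 0]
    - [0, 0, 0]
    - [0, 0, 0]
  claw: [0.3, 0.3, 0.3, 0.3]

```text
time: 5.9
eef_pos: [0.5856, -0.1808, 0.1491]
eef_rot: [0.001, 0.775, 0.632, 0.0]
contact_force: [-0.0, 0.2, -4.9]
finger_gap: 0.0418
grasp_force: 32.1
```

```bash
python3 - <<'E'
from h import *
np.set_printoptions(suppress=True,precision=4)
for i in range(2):
  s=st(); p,d=manip.snapshot('side'); c=cam('side'); e=s['eef_pos']
  v,u=np.mgrid[:384,:512]; P=unproj(c,u,v,d.astype(float)); 
  hs=cv2.cvtColor(p,cv2.COLOR_RGB2HSV)
  m=(d>0)&np.all((P>e+[-.05,-.05,-.05])&(P<e+[.05,.04,.06]),-1)&(hs[...,1]>120)&(hs[...,0]>15)&(hs[...,0]<35)
  Q=P[m]; print(len(Q),Q.min(0),Q.max(0))
  m=(d>0)&np.all((P>[.5,-.26,.095])&(P<[.68,-.1,.122]),-1)&(hs[...,1]<60); Q=P[m]; print('pan',len(Q),np.median(Q,0),Q.min(0),Q.max(0))
E
```

```text
t 5.9 p [ 0.5856 -0.1808  0.1491] q [0.0007 0.775  0.6319 0.0003] F [-0.    0.22 -4.88] gap 0.0418
408 [ 0.5635 -0.2036  0.1361] [ 0.6058 -0.1575  0.1948]
pan 924 [ 0.581  -0.1803  0.1093] [ 0.5199 -0.2462  0.1054] [ 0.649  -0.1165  0.1161]
t 5.95 p [ 0.5855 -0.1807  0.149 ] q [0.0006 0.775  0.6319 0.0003] F [-0.25  0.38 -4.82] gap 0.042
403 [ 0.5635 -0.2033  0.1352] [ 0.6061 -0.163   0.1948]
pan 924 [ 0.5813 -0.1816  0.1093] [ 0.5196 -0.2451  0.1052] [ 0.6498 -0.1126  0.1156]
```

>>> jog_arm:
  offset:
    - [0, 0, 0.2]
    - [0, 0, 0.15]
    - [0, 0, 0.08]
    - [0, 0, 0.03]
    - [0, 0, 0.02]
  delta_rot:
    - [0, 0, 0]
    - [0, 0, 0]
    - [0, 0, 0]
    - [0, 0, 0]
    - [0, 0, 0]
  claw: [0.3, 0.3, 0.3, 0.3, 0.3]

```text
time: 6.62
eef_pos: [0.5853, -0.1801, 0.1243]
eef_rot: [0.0, 0.775, 0.632, 0.0]
contact_force: [-0.8, 0.4, -5.5]
finger_gap: 0.0419
grasp_force: 32.1
```

>>> jog_arm:
  offset:
    - [0, 0, 0.01]
    - [0, 0, 0.01]
    - [0, 0, 0]
  delta_rot:
    - [0, 0, 0]
    - [0, 0, 0]
    - [0, 0, 0]
  claw: [0.3, 0.3, 0.3]

```text
time: 7.0
eef_pos: [0.5852, -0.1801, 0.1234]
eef_rot: [0.0, 0.775, 0.632, 0.0]
contact_force: [-0.4, 0.6, -4.0]
finger_gap: 0.042
grasp_force: 32.1
```

>>> jog_arm:
  offset:
    - [0, 0, 0.01]
    - [0, 0, 0]
    - [0, 0, 0]
  delta_rot:
    - [0, 0, 0]
    - [0, 0, 0]
    - [0, 0, 0]
  claw: [0.3, 0.3, 0.3]

```text
time: 7.38
eef_pos: [0.5853, -0.1801, 0.1231]
eef_rot: [0.0, 0.775, 0.632, 0.0]
contact_force: [-0.9, 0.1, -2.5]
finger_gap: 0.0421
grasp_force: 32.3
```

>>> jog_arm:
  offset:
    - [0, 0, 0.01]
    - [0, 0, 0]
    - [0, 0, 0]
  delta_rot:
    - [0, 0, 0]
    - [0, 0, 0]
    - [0, 0, 0]
  claw: [0.3, 0.3, 0.3]

```text
time: 7.75
eef_pos: [0.5853, -0.1802, 0.1226]
eef_rot: [0.0, 0.775, 0.632, 0.0]
contact_force: [-0.7, 0.9, -0.2]
finger_gap: 0.0422
grasp_force: 32.5
```

The force has come off: the pan carries the weight. Releasing.

>>> jog_arm:
  offset:
    - [0, 0, 0]
    - [0, 0, 0]
    - [0, 0, 0]
    - [0, 0, -0.1]
    - [0, 0, -0.3]
  delta_rot:
    - [0, 0, 0]
    - [0, 0, 0]
    - [0, 0, 0]
    - [0, 0, 0]
    - [0, 0, 0]
  claw: [0.56, 0.66, 0.72, 0.72, 0.72]

```text
time: 8.38
eef_pos: [0.5846, -0.1798, 0.1423]
eef_rot: [-0.001, 0.775, 0.632, -0.0]
contact_force: [-0.5, -0.4, 0.3]
finger_gap: 0.0617
grasp_force: 0.0
```

>>> jog_arm:
  offset:
    - [0, 0, -0.8]
    - [0, 0, -1]
    - [0, 0, -0.8]
  delta_rot:
    - [0, 0, 0]
    - [0, 0, 0]
    - [0, 0, 0]
  claw: [0.72, 0.72, 0.72]

```text
time: 8.75
eef_pos: [0.5856, -0.1802, 0.2759]
eef_rot: [0.001, 0.775, 0.632, 0.001]
contact_force: [0.0, -0.6, 0.9]
finger_gap: 0.0614
grasp_force: 0.0
```

```bash
cat >> h.py <<'E'
def meas():
  np.set_printoptions(suppress=True,precision=4)
  s=st(); p,d=manip.snapshot('side'); c=cam('side')
  v,u=np.mgrid[:384,:512]; P=unproj(c,u,v,d.astype(float)); hs=cv2.cvtColor(p,cv2.COLOR_RGB2HSV)
  br=(hs[...,1]>120)&(hs[...,0]>15)&(hs[...,0]<35)
  f=lambda lo,hi,m:P[(d>0)&np.all((P>lo)&(P<hi),-1)&m]
  Q=f([.52,-.25,.11],[.66,-.12,.2],br)
  if len(Q): print('w500',len(Q),Q.min(0),Q.max(0))
  Q=f([.5,-.26,.085],[.68,-.1,.122],hs[...,1]<60); print('pan',len(Q),np.median(Q,0),'rim front',Q.min(0))
  Q=f([.44,-.2,.104],[.505,-.04,.16],br)
  if len(Q): print('tab',len(Q),Q.mean(0),Q.min(0),Q.max(0))
  return p,d
E
python3 - <<'E'
from h import *
p,d=meas(); manip.snapshot('scene')
b=p[130:270,180:340,::-1]; cv2.imwrite('pics/d3.png',cv2.resize(b,None,fx=4,fy=4,interpolation=cv2.INTER_CUBIC))
for cm in ['side','scene']:
 for q in ['pointer_tip','poise','poise_tab']: print(cm,q,[(np.round(r['centre'],4).tolist(),round(r['score'],2)) for r in manip.spot_in(q,cm)[:2]])
E
```

```text
t 8.75 p [ 0.5856 -0.1802  0.2759] q [0.0014 0.7748 0.6322 0.0007] F [ 0.03 -0.57  0.88] gap 0.0614
w500 294 [ 0.5641 -0.2022  0.1102] [ 0.605  -0.1582  0.1546]
pan 758 [ 0.5745 -0.1868  0.0951] rim front [ 0.5205 -0.2461  0.0914]
tab 45 [ 0.4786 -0.1268  0.1153] [ 0.471  -0.1318  0.1054] [ 0.4862 -0.1178  0.1219]
side pointer_tip [([0.5584, -0.1359, 0.0975], 0.6)]
side poise [([0.4761, -0.1304, 0.0899], 0.52), ([0.5804, 0.0318, 0.1293], 0.34)]
side poise_tab [([0.4768, -0.1335, 0.0869], 0.86)]
scene pointer_tip [([0.5651, -0.1252, 0.0958], 0.69), ([0.4676, -0.1141, 0.0864], 0.66)]
scene poise [([0.4709, -0.1194, 0.0919], 0.62)]
scene poise_tab [([0.4681, -0.1136, 0.0852], 0.77), ([0.6614, -0.3338, 0.0367], 0.41)]
```

View pics/d3.png

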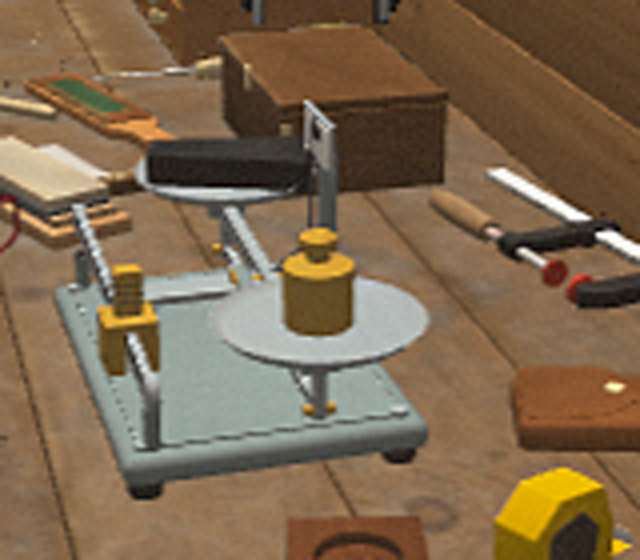

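The picture shows the weight centred on the right pan at (318,290) and the pan resting low (floor 0.095). So the large weight plus the poise outweighs the head, and the small weight isn't needed. The poise has to go left (+y). I'll turn the gripper so its closing line runs along the bar.

```bash
python3 - <<'E'
from h import *
s=manip.get_state();print(s['q'])
plan([.479,-.125,.21],-90,12)
E
```

```text
[-4.02121421e-01  4.56094098e-01  3.01731031e-01  1.41934247e+00
 -8.36145069e-05  1.37066126e+00]
t 9.15 p [ 0.5844 -0.1798  0.2708] q [-1.300e-03  7.748e-01  6.322e-01 -7.000e-04] F [-0.13 -0.06 -0.06] gap 0.0614
az -11.57 dz rot 0.9505630590905187
offset [[0.054, -0.19, 0.102], [0.032, -0.195, 0.102], [0.01, -0.197, 0.102], [-0.013, -0.197, 0.102], [-0.035, -0.194, 0.102], [-0.057, -0.189, 0.102], [-0.078, -0.181, 0.102], [-0.099, -0.171, 0.102], [-0.117, -0.159, 0.102], [-0.135, -0.145, 0.102], [-0.15, -0.128, 0.102], [-0.164, -0.11, 0.102]]
```

>>> jog_arm:
  offset:
    - [0.05, -0.19, 0]
    - [0.03, -0.195, 0]
    - [0.01, -0.2, 0]
    - [-0.01, -0.2, 0.1]
    - [-0.035, -0.195, 0.1]
  delta_rot:
    - [0, 0, 0.95]
    - [0, 0, 0.95]
    - [0, 0, 0.95]
    - [0, 0, 0.95]
    - [0, 0, 0.95]
  claw: [0.5, 0.5, 0.5, 0.5, 0.5]

```text
time: 9.78
eef_pos: [0.5401, -0.1569, 0.2609]
eef_rot: [-0.001, 0.922, 0.387, -0.001]
contact_force: [0.6, 1.1, 1.0]
finger_gap: 0.043
grasp_force: 0.0
```

>>> jog_arm:
  offset:
    - [-0.06, -0.19, 0.2]
    - [-0.08, -0.18, 0.2]
    - [-0.1, -0.17, 0.2]
    - [-0.12, -0.16, 0.2]
    - [-0.135, -0.145, 0.2]
  delta_rot:
    - [0, 0, 0.95]
    - [0, 0, 0.95]
    - [0, 0, 0.95]
    - [0, 0, 0.95]
    - [0, 0, 0.95]
  claw: [0.5, 0.5, 0.5, 0.5, 0.5]

```text
time: 10.4
eef_pos: [0.4957, -0.1344, 0.2108]
eef_rot: [-0.001, 0.994, 0.112, -0.001]
contact_force: [0.3, -0.5, 0.3]
finger_gap: 0.0425
grasp_force: 0.0
```

>>> jog_arm:
  offset:
    - [-0.15, -0.13, 0.1]
    - [-0.165, -0.11, 0.05]
    - [0, 0, 0]
    - [0, 0, 0]
  delta_rot:
    - [0, 0, 0.95]
    - [0, 0, 0.95]
    - [0, 0, 0]
    - [0, 0, 0]
  claw: [0.5, 0.5, 0.5, 0.5]

```text
time: 10.9
eef_pos: [0.4793, -0.1258, 0.2045]
eef_rot: [-0.0, 1.0, 0.001, -0.0]
contact_force: [0.1, 0.8, -0.8]
finger_gap: 0.0424
grasp_force: 0.0
```

```bash
python3 - <<'E'
from h import *
plan([.479,-.125,.10],-90,2); c=cam('wrist'); p,d=save('wrist','w1.png')
v,u=np.mgrid[:384,:512]; P=unproj(c,u,v,d.astype(float)); hs=cv2.cvtColor(p,cv2.COLOR_RGB2HSV)
br=(hs[...,1]>120)&(hs[...,0]>15)&(hs[...,0]<35)
for z0,z1 in [(.075,.1),(.11,.135)]:
  m=(d>0)&np.all((P>(.44,-.2,z0))&(P<(.51,-.04,z1)),-1)&br; Q=P[m]
  if len(Q): print(len(Q),Q.mean(0).round(4),Q.min(0).round(4),Q.max(0).round(4))
for q in ['poise_tab','pointer_tip']: print(q,[(np.round(r['centre'],3),round(r['score'],2)) for r in manip.spot_in(q,'wrist')])
meas()
E
```

```text
t 10.9 p [ 0.4793 -0.1258  0.2045] q [-0.0e+00  1.0e+00  1.2e-03 -2.0e-04] F [ 0.09  0.76 -0.8 ] gap 0.0424
az -89.87 dz rot 0.00963437996628162
offset [[-0.003, -0.008, 1.045], [-0.003, -0.008, 1.045]]
579 [ 0.4831 -0.1197  0.0889] [ 0.464  -0.1342  0.0866] [ 0.4966 -0.1065  0.091 ]
264 [ 0.4804 -0.1225  0.1195] [ 0.4717 -0.1281  0.1118] [ 0.4889 -0.116   0.122 ]
poise_tab [(array([ 0.486, -0.12 ,  0.091]), 0.61)]
pointer_tip [(array([ 0.562, -0.131,  0.093]), 0.89)]
t 11.05 p [ 0.4797 -0.1259  0.2048] q [0.0001 1.     0.0007 0.0001] F [0.24 0.47 0.66] gap 0.0426
w500 289 [ 0.5637 -0.2027  0.1103] [ 0.6041 -0.1583  0.1547]
pan 756 [ 0.5744 -0.187   0.095 ] rim front [ 0.5203 -0.2454  0.0915]
tab 45 [ 0.4786 -0.1266  0.1152] [ 0.4709 -0.131   0.105 ] [ 0.4864 -0.1189  0.1213]
```

View pics/w1.png

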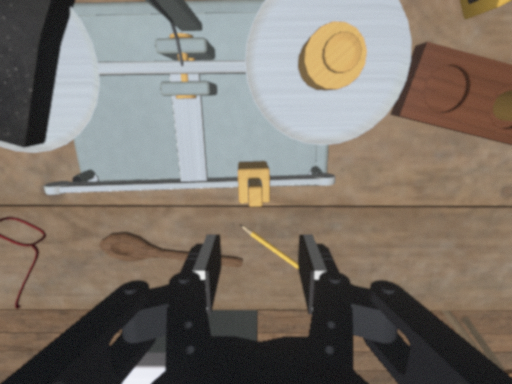

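Wrist view: the tab at (254,185) is midway between the fingers, the bar is tilted about 2°, and the way down is clear. Descending around the tab, then nudging left with the right finger only.

>>> jog_arm:
  offset:
    - [0, 0, 0.9]
    - [0, 0, 0.8]
    - [0, 0, 0.36]
    - [0, -0.1, 0]
    - [0, -0.1, 0]
  delta_rot:
    - [0, 0, 0]
    - [0, 0, 0]
    - [0, 0, 0]
    - [0, 0, 0]
    - [0, 0, 0]
  claw: [0.5, 0.5, 0.5, 0.5, 0.5]

```text
time: 11.72
eef_pos: [0.4801, -0.1157, 0.1027]
eef_rot: [0.0, 1.0, 0.0, 0.001]
contact_force: [-0.0, -0.1, -0.9]
finger_gap: 0.043
grasp_force: 0.0
```

>>> jog_arm:
  offset:
    - [0, -0.09, 0]
    - [0, -0.08, 0]
    - [0, -0.08, 0]
    - [0, -0.08, 0]
    - [0, -0.08, 0]
  delta_rot:
    - [0, 0, 0]
    - [0, 0, 0]
    - [0, 0, 0]
    - [0, 0, 0]
    - [0, 0, 0]
  claw: [0.5, 0.5, 0.5, 0.5, 0.5]

```text
time: 12.35
eef_pos: [0.4794, -0.0951, 0.1019]
eef_rot: [0.0, 1.0, 0.0, 0.0]
contact_force: [0.7, -0.2, 0.5]
finger_gap: 0.0426
grasp_force: 0.5
```

```bash
python3 - <<'E'
from h import *
meas()
E
```

```text
t 12.35 p [ 0.4794 -0.0951  0.1019] q [0.0002 1.     0.0003 0.0002] F [ 0.7  -0.18  0.53] gap 0.0426
w500 293 [ 0.5637 -0.2012  0.1101] [ 0.6044 -0.1585  0.1543]
pan 756 [ 0.5743 -0.1878  0.0951] rim front [ 0.5198 -0.2462  0.0902]
tab 2 [ 0.4706 -0.0725  0.1161] [ 0.4697 -0.0726  0.1079] [ 0.4714 -0.0724  0.1243]
```

>>> jog_arm:
  offset:
    - [0, -0.07, 0]
    - [0, -0.07, 0]
    - [0, -0.06, 0]
    - [0, 0.12, 0]
    - [0, 0, 0]
  delta_rot:
    - [0, 0, 0]
    - [0, 0, 0]
    - [0, 0, 0]
    - [0, 0, 0]
    - [0, 0, 0]
  claw: [0.5, 0.5, 0.5, 0.5, 0.5]

```text
time: 13.02
eef_pos: [0.4792, -0.0915, 0.1017]
eef_rot: [-0.0, 1.0, 0.0, -0.0]
contact_force: [-0.1, -0.0, -0.4]
finger_gap: 0.0425
grasp_force: 0.0
```

>>> jog_arm:
  offset:
    - [0, 0, 0]
    - [0, 0, 0]
    - [0, 0, 0]
    - [0, 0, 0]
    - [0, 0, 0]
  delta_rot:
    - [0, 0, 0]
    - [0, 0, 0]
    - [0, 0, 0]
    - [0, 0, 0]
    - [0, 0, 0]
  claw: [0.5, 0.5, 0.5, 0.5, 0.5]

```text
time: 13.65
eef_pos: [0.4793, -0.0912, 0.1018]
eef_rot: [0.0, 1.0, 0.0, 0.0]
contact_force: [0.2, 0.0, 0.1]
finger_gap: 0.0427
grasp_force: 0.0
```

```bash
python3 - <<'E'
from h import *
meas()
E
```

```text
t 13.65 p [ 0.4793 -0.0912  0.1018] q [0.0001 1.     0.0004 0.    ] F [0.2  0.02 0.06] gap 0.0427
w500 328 [ 0.5635 -0.2036  0.1102] [ 0.6046 -0.1643  0.1611]
pan 751 [ 0.574  -0.1886  0.1016] rim front [ 0.5203 -0.2469  0.098 ]
tab 2 [ 0.4721 -0.0681  0.1074] [ 0.4719 -0.0702  0.1052] [ 0.4724 -0.0659  0.1097]
```

>>> jog_arm:
  offset:
    - [0, 0, 0]
    - [0, 0, 0]
    - [0, 0, 0]
    - [0, 0, 0]
    - [0, 0, 0]
  delta_rot:
    - [0, 0, 0]
    - [0, 0, 0]
    - [0, 0, 0]
    - [0, 0, 0]
    - [0, 0, 0]
  claw: [0.5, 0.5, 0.5, 0.5, 0.5]

```text
time: 14.32
eef_pos: [0.4793, -0.0912, 0.1018]
eef_rot: [0.0, 1.0, 0.0, 0.0]
contact_force: [-0.6, 0.4, 1.3]
finger_gap: 0.0427
grasp_force: 0.0
```

>>> jog_arm:
  offset:
    - [0, 0, 0]
    - [0, 0, 0]
    - [0, 0, 0]
    - [0, 0, 0]
    - [0, 0, 0]
  delta_rot:
    - [0, 0, 0]
    - [0, 0, 0]
    - [0, 0, 0]
    - [0, 0, 0]
    - [0, 0, 0]
  claw: [0.5, 0.5, 0.5, 0.5, 0.5]

```text
time: 14.95
eef_pos: [0.4793, -0.0912, 0.1018]
eef_rot: [0.0, 1.0, 0.0, 0.0]
contact_force: [1.0, 0.2, 0.1]
finger_gap: 0.0426
grasp_force: 0.0
```

```bash
python3 - <<'E'
from h import *
for i in range(3): p,d=meas()
s,_=manip.snapshot('scene'); w,_=manip.snapshot('wrist'); c=cam('scene'); print('scene tip px',proj(c,(.585,-.06,.184)),'wrist',proj(cam('wrist'),(.585,-.06,.184)), 'side',proj(cam('side'),(.585,-.06,.184)))
a=lambda im,x,y,r:cv2.resize(im[max(y-r,0):y+r,max(x-r,0):x+r,::-1],(400,400),interpolation=cv2.INTER_CUBIC)
u,v=map(int,proj(c,(.585,-.06,.184))); u2,v2=map(int,proj(cam('side'),(.585,-.06,.184)))
cv2.imwrite('pics/pt.png',np.hstack([a(s,u,v,25),a(p,u2,v2,25)]))
E
```

```text
t 14.95 p [ 0.4793 -0.0912  0.1018] q [0.     1.     0.0004 0.    ] F [1.02 0.16 0.08] gap 0.0426
w500 337 [ 0.564  -0.2022  0.1101] [ 0.6043 -0.1583  0.1612]
pan 743 [ 0.5736 -0.1885  0.1022] rim front [ 0.5201 -0.2458  0.0979]
tab 1 [ 0.4721 -0.0685  0.109 ] [ 0.4721 -0.0685  0.109 ] [ 0.4721 -0.0685  0.109 ]
t 15.0 p [ 0.4793 -0.0912  0.1018] q [0.0001 1.     0.0004 0.    ] F [-0.12 -0.9   0.37] gap 0.0428
w500 335 [ 0.5639 -0.2023  0.11  ] [ 0.6044 -0.1595  0.1619]
pan 744 [ 0.5735 -0.189   0.1022] rim front [ 0.5195 -0.246   0.0985]
tab 2 [ 0.4721 -0.0682  0.1075] [ 0.472  -0.0691  0.1058] [ 0.4722 -0.0673  0.1092]
t 15.05 p [ 0.4793 -0.0912  0.1018] q [0.0001 1.     0.0004 0.    ] F [-0.25 -0.07 -0.34] gap 0.0425
w500 333 [ 0.5638 -0.2029  0.1102] [ 0.6043 -0.1567  0.1617]
pan 738 [ 0.5734 -0.1892  0.1022] rim front [ 0.5195 -0.2471  0.0981]
tab 3 [ 0.4712 -0.0701  0.1124] [ 0.4701 -0.072   0.1077] [ 0.4719 -0.0682  0.12  ]
scene tip px (np.float64(218.026771852362), np.float64(181.15229065874755)) wrist (np.float64(75.96932679846537), np.float64(-64.7034534226965)) side (np.float64(246.90229480988742), np.float64(160.39806910920922))
```

View pics/pt.png

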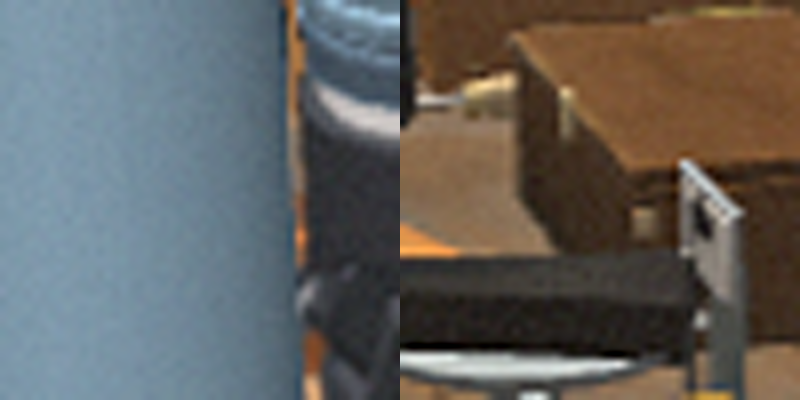

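The side crop shows only the scale plate edge-on, with the arm hiding it in the scene view. The pan has settled at 0.1022, which is level (midway between the stops at 0.095 and 0.1094). I'll withdraw straight up and check the pointer with the wrist camera.

>>> jog_arm:
  offset:
    - [0, 0, -0.2]
    - [0, 0, -0.6]
    - [0, 0, -1]
    - [0, 0, -1]
    - [-0.8, -0.7, -0.4]
  delta_rot:
    - [0, 0, 0]
    - [0, 0, 0]
    - [0, 0, 0]
    - [0, 0, 0]
    - [0, 0, 0]
  claw: [0.5, 0.5, 0.5, 0.5, 0.5]

```text
time: 15.82
eef_pos: [0.4429, -0.0578, 0.2658]
eef_rot: [0.001, 1.0, -0.001, 0.004]
contact_force: [-0.2, -0.1, 0.7]
finger_gap: 0.0426
grasp_force: 0.0
```

>>> jog_arm:
  offset:
    - [-0.4, 0, 0]
    - [0, 0, 0]
    - [0, 0, 0]
    - [0, 0, 0]
    - [0, 0, 0]
  delta_rot:
    - [0, 0, 0]
    - [0, 0, 0]
    - [0, 0, 0]
    - [0, 0, 0]
    - [0, 0, 0]
  claw: [0.5, 0.5, 0.5, 0.5, 0.5]

```text
time: 16.45
eef_pos: [0.4196, -0.0564, 0.2614]
eef_rot: [-0.0, 1.0, 0.0, -0.0]
contact_force: [0.1, -0.2, 0.1]
finger_gap: 0.0424
grasp_force: 0.0
```

```bash
python3 - <<'E'
from h import *
for i in range(2): p,d=meas()
w,dw=manip.snapshot('wrist'); c=cam('wrist'); u,v=map(int,proj(c,(.585,-.06,.184))); print(u,v)
x0=min(max(u-60,0),392); y0=min(max(v-45,0),294)
cv2.imwrite('pics/w2.png',cv2.resize(w[y0:y0+90,x0:x0+120,::-1],None,fx=6.6,fy=6.6,interpolation=cv2.INTER_CUBIC)); print(x0,y0)
E
```

```text
t 16.45 p [ 0.4196 -0.0564  0.2614] q [-0.0001  1.      0.0003 -0.0004] F [ 0.11 -0.25  0.08] gap 0.0424
w500 338 [ 0.5635 -0.2041  0.1101] [ 0.6051 -0.1605  0.1615]
pan 742 [ 0.5739 -0.1887  0.1022] rim front [ 0.5198 -0.247   0.0974]
tab 50 [ 0.4781 -0.1032  0.1165] [ 0.4698 -0.1077  0.1042] [ 0.4871 -0.0939  0.1253]
t 16.5 p [ 0.4195 -0.0564  0.2614] q [-0.0001  1.      0.0003 -0.0003] F [ 0.19 -0.7   0.04] gap 0.0428
w500 334 [ 0.5638 -0.2011  0.1103] [ 0.6053 -0.1582  0.1616]
pan 747 [ 0.5738 -0.1888  0.1022] rim front [ 0.5195 -0.2468  0.0979]
tab 48 [ 0.4783 -0.1028  0.1169] [ 0.4696 -0.1068  0.1046] [ 0.487  -0.0927  0.1245]
265 -45
205 0
```

View pics/w2.png

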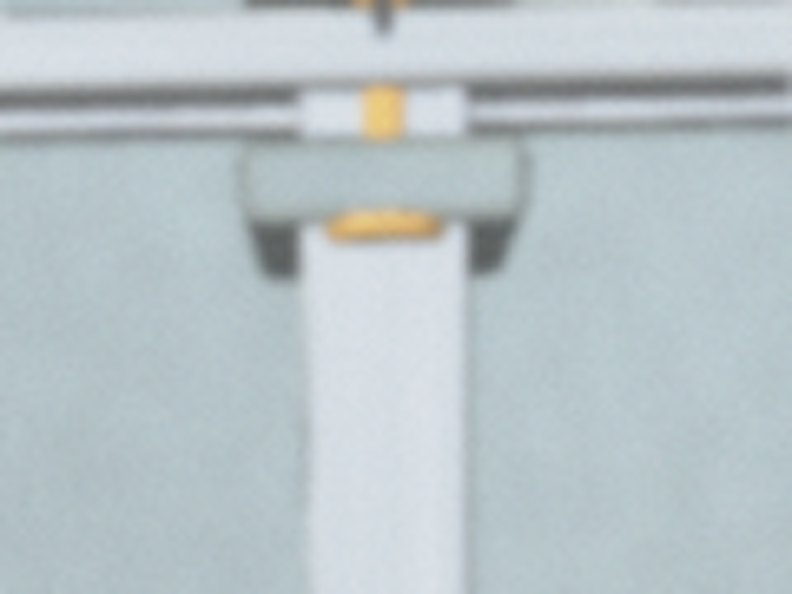

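The pointer top is out of frame; only its foot shows at (385,15) in the crop. I'll tilt the camera forward.

>>> jog_arm:
  offset:
    - [0, 0, 0]
    - [0, 0, 0]
    - [0, 0, 0]
    - [0, 0, 0]
    - [0, 0, 0]
  delta_rot:
    - [0, 0.9, 0]
    - [0, 0.9, 0]
    - [0, 0.9, 0]
    - [0, 0.9, 0]
    - [0, 0.9, 0]
  claw: [0.5, 0.5, 0.5, 0.5, 0.5]

```text
time: 17.23
eef_pos: [0.4193, -0.0562, 0.2621]
eef_rot: [0.0, 0.963, 0.001, 0.269]
contact_force: [-0.6, 0.3, 0.3]
finger_gap: 0.0427
grasp_force: 0.0
```

>>> jog_arm:
  offset:
    - [0, 0, 0]
    - [0, 0, 0]
    - [0, 0, 0]
  delta_rot:
    - [0, 0, 0]
    - [0, 0, 0]
    - [0, 0, 0]
  claw: [0.5, 0.5, 0.5]

```text
time: 17.6
eef_pos: [0.4206, -0.0567, 0.2631]
eef_rot: [0.0, 0.964, 0.001, 0.267]
contact_force: [0.1, -0.1, 0.8]
finger_gap: 0.0426
grasp_force: 0.0
```

```bash
python3 - <<'E'
from h import *
p,d=meas()
w,dw=manip.snapshot('wrist'); c=cam('wrist'); u,v=map(int,proj(c,(.585,-.06,.184))); print(u,v)
x0=min(max(u-60,0),392); y0=min(max(v-45,0),294)
cv2.imwrite('pics/w3.png',cv2.resize(w[y0:y0+90,x0:x0+120,::-1],None,fx=6.6,fy=6.6,interpolation=cv2.INTER_CUBIC)); print(x0,y0)
E
```

```text
t 17.6 p [ 0.4206 -0.0567  0.2631] q [0.0001 0.9637 0.0007 0.267 ] F [ 0.14 -0.08  0.8 ] gap 0.0426
w500 338 [ 0.5636 -0.2024  0.11  ] [ 0.6048 -0.159   0.1615]
pan 746 [ 0.574  -0.1884  0.1022] rim front [ 0.5197 -0.247   0.0981]
tab 49 [ 0.4782 -0.1025  0.1164] [ 0.4697 -0.1081  0.1042] [ 0.487  -0.0926  0.1248]
262 73
202 28
```

View pics/w3.png

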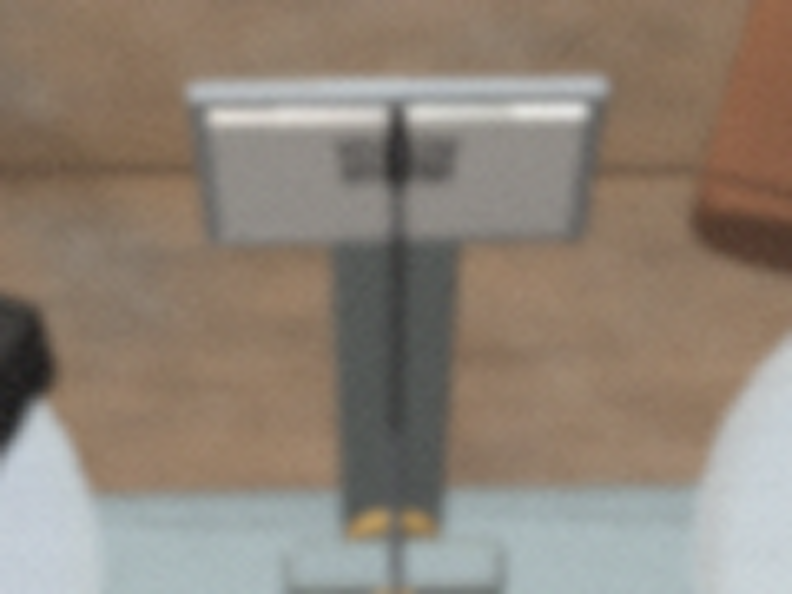

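The pointer at column 398 lines up with the scale plate's centre (187 to 608, so 398) and its centre mark. The beam is level and steady, so I'm handing in.

```bash
python3 -c "
from plant import manip
print(manip.sign_off())"
```

```text
the job is handed in; nothing more can be done
None
```

The large weight alone is on the right pan and the poise is nudged into place; the beam stays level by itself with the pointer on the centre mark, and the job is handed in at about 18 s on the robot's clock.

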